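# Close and bolt the spring-up lint hatch

### The job

Close the lint hatch that has sprung up on the laundry machine's top: press its white flap gently down against the spring until it lies level on its rubber stops, and while you keep it down slide the teal-knobbed bolt fully home under the yellow keeper, so that the flap stays shut when you let go. Never press the flap with more than about 25 newtons, and leave the other things alone.

Things in the scene. Friction and masses are not known exactly. Their poses are not given: they have to be found in the camera images.
- hatch: Fixed grey housing of the lint hatch, 260 x 280 x 60 mm, with a ledge 110 mm wide and 40 mm high along its -y side. Origin: centre of its underside, on the work surface; x from the flap's free edge to its hinge (roughly away from the robot), y to the side with the yellow keeper, z up. Offsets below are in this frame. Pressing the flap with over 35 N, or either rubber stop under it with over 28 N, is damage.
- flap (a joint): Angle (rad) of the white flap, 214 x 196 x 6 mm: 0 = exactly level, top 60 mm up, flush with the rim; grows as the free edge rises. A spring holds it at about 0.45 to 0.53. Down, it rests on rubber stops whose height differs each time: they catch it anywhere from -0.03 to 0.03, to be found by feel. Holding it there takes 7 to 10 N at the press strip; past them it rises steeply.
- bolt (a joint): Travel (m) of the slide bolt lying on the flap along y: 0 = drawn back, 0.032 = fully home on its end stop (+y, under the keeper). Moves with 2 to 5 N, more if the flap is not down; stays where left. Bar 16 mm wide, 7 mm high, with a teal knob 18 mm in diameter. It enters the keeper only with the flap within about 1.8 mm (at the bolt) of its rubber stops; if it is out early, it blocks the flap.
- press_spot (a point): Point on the flap's upper face, on the dark ribbed press strip (50 x 80 mm), on the line of the bolt, 50 mm to the -y side of the drawn-back knob, 185 mm from the hinge line. The strip is clear from 12 to 92 mm to the -y side of the drawn-back knob. With the flap level it is at (-80, -50, 60) mm in the hatch's frame.
- knob_top (a point): Centre of the top of the teal knob on the bolt, 33 mm above the flap's face (the knob itself is 26 mm tall, above the bar); at (-80, bolt travel, 93) mm in the hatch's frame with the flap level.
- hinge_line (a point): Middle of the flap's hinge axis, at (105, 0, 57) mm in the hatch's frame; the axis runs along y. The yellow keeper is a bridge 30 x 42 mm (x, y) on the rim opposite the bolt, its near edge at (-80, 98) mm, its top about 75 mm above the work surface; it is set in height together with the rubber stops, 5 mm up or down.
- token_tin: Bystander: brass tin, 56 mm in diameter, 42 mm tall, on the unit's ledge; origin at the underside.
- screwdriver: Bystander: red-handled screwdriver, 160 mm, lying on the unit's ledge.
- detergent: Bystander: orange bottle, 96 mm in diameter, 230 mm tall, left side; origin at the underside.
- softener: Bystander: blue bottle, 80 mm in diameter, 200 mm tall, left side; origin at the underside.
- mug: Bystander: blue mug, 80 mm in diameter, 90 mm tall, right side; origin at the underside.
- peg_box: Bystander: green open box, 140 x 100 x 60 mm, right side; origin at the underside.

How it is judged:
By the outcome, as a careful person would: the job done as asked, in the order asked, and still so for the second after the job is handed in, with the robot touching nothing.
It also fails if it takes over 69 s, if anything falls off the work surface, if the arm or the gripper's body presses on something with over 40 N, if the wrist force passes 120 N, or if a joint passes its speed limit or range.

### The arm

A 6-joint arm with a two-finger parallel gripper is mounted at the origin on the work surface. World frame = base frame: x ahead of the robot, y to its left, z up, the work surface at z = 0. Lengths are in m, angles in rad, forces in N, time in s.
With the tool pointing down it reaches from about 0.35 to 0.775 m from the base axis. Payload 7.3 kg.
Tool frame: the origin (TCP) lies on the centre line of the jaws, within the pads' length; the fingertips stand ahead of it and the grasp point (between the pads) lies 11 mm behind it (robot.nose_length is the z of the fingertips in the tool frame, in m); z points along the fingers, y is the line along which they close (so a half turn about z gives the same grasp; the last joint's range is limited). The gripper opens to 92 mm and grips with 3 to 60 N. Pads are 19 mm wide; open, the fingers measure 130 mm over their backs; the gripper's body (75 mm by 190 mm) begins 47 mm behind the grasp point.
Start: joints at [1.194, 0.342, 1.524, -0, 1.275, -0.146], TCP at [0.12, 0.511, 0.235] pointing down, gripper open.
Joint ranges: [-2.53, 2.53], [-0.77, 2.02], [0.04, 2.7], [-1, 4.14], [0.28, 2.66], [-3.11, 3.11]. Speed limits (rad/s): [2.57, 2.57, 3.14, 3.14, 3.14, 3.14].

### API

Orientations are given as [roll, pitch, yaw] about the fixed x, y, z axes, in that order (R = Rz(yaw) Ry(pitch) Rx(roll)).
In Python, from cell import robot, cams gives the robot as it stands. The module is installed in compiled form; this text tells all that it offers.
- The arm moves only by the tool carry_out, never from a script. Its argument "deltas" is a list of rows, each a list of 7 numbers: the shift along the tool's x, y, z in cm, then the turn, a rotation vector about the tool's x, y, z in rad, then the opening, from 0 (shut) to 1 (fully open). A call has exactly 8 rows; each row shifts and turns the commanded pose from where the row before left it, along the tool's axes as they then stand; what a row does not reach is not made up. A row lasts 1/12 s, in which the tool goes at most 41.7 mm and 7.16 degrees, less where a joint would pass 70% of its speed; a pose out of reach is approached as far as the arm can. A call is refused whole if a number of a shift passes 4.17 or a number of a turn 0.125, either way. A call with a gripper value outside its range is refused whole. The fingers move at their own pace and stop on an object; "force" is the grip in N (left out, the last holds). Time passes only in rows, so rows that do not move let the fingers close, or fill a call up. It gives the time, the measured TCP pose, the force, the opening and the grip force at its end, in the units of the state.
- robot.observe(): the state, without advancing time (a new reading comes with each control period).
- cams.read_camera(name): name is "scene" or "side" or "wrist"; returns a dict with "image" (384x512x3 uint8, blue, green, red), "depth" (384x512 float32, m along the optical axis (not along the pixel's ray), 0 where there is no reading), "fx", "fy", "cx", "cy" (pixels), "world_to_cam" (4x4, takes a point from world to camera coordinates). Camera axes: x right, y up, looking along -z (the intrinsics and any distortion apply to the point x, -y, -z); pixel columns grow to the right and rows downward; lengths in m; the calibration is good to about 2 mm. A picture is of the moment at which its call begins.
- robot.hand_in(): hands the job in; it is judged then, once.
The state is a dict: "time": time; "qpos": joint angles; "qvel": joint speeds; "joint_efforts": joint torques, N m; "tool_pos": TCP position; "tool_rot": TCP orientation; "contact_force": force on the tool from outside, world axes, zero at the start; "torque": the same for the moment, N m; "opening": finger opening in m; "grip_force": force on a finger pad.
Only numpy, scipy, OpenCV 4.12 (cv2) and the standard library are available. Lean on these libraries where they do the work, as an engineer would, in place of code of your own. Each camera call takes 0.05 s, during which the arm holds its last target. There are 200 camera calls.

## Working session

There is one attempt and no reset: what is moved stays moved. The work goes in short steps, Python scripts to look and compute and a tool call to move; the robot and the scene stay as the last step left them, time stands still between calls to the robot, and variables do not carry over. Pictures are saved under pics/ and viewed, at most 10 in all, crops included, and the job is handed in when it is done.

Besides the shell and the picture viewer there is one more tool, called after "Request:" as a command line: name --pt "numbers of a row" for each row, then --argument value for the rest. carry_out: Moves the arm, as the interface text tells. Its arguments: {"type":"object","properties":{"deltas":{"type":"array","items":{"type":"array","items":{"type":"number"}}},"force":{"type":"number"}},"required":["deltas"]}

```bash
mkdir -p pics; cat > h.py <<'E'
import numpy as np,cv2
from cell import robot,cams
def shot(n,f):
    c=cams.read_camera(n); cv2.imwrite(f'pics/{f}.png',c['image']); np.savez(f'pics/{f}.npz',**c); return c
def pt(c,u,v,r=1):
    d=c['depth'][v-r:v+r+1,u-r:u+r+1]; d=np.median(d[d>0])
    p=np.array([(u-c['cx'])/c['fx']*d,-(v-c['cy'])/c['fy']*d,-d,1])
    return (np.linalg.inv(c['world_to_cam'])@p)[:3]
def cloud(c):
    d=c['depth'];v,u=np.mgrid[:d.shape[0],:d.shape[1]]
    p=np.stack([(u-c['cx'])/c['fx']*d,-(v-c['cy'])/c['fy']*d,-d,np.ones_like(d)],-1)
    return (p@np.linalg.inv(c['world_to_cam']).T)[...,:3]
E
python3 - <<'E'
from h import *
a=shot('scene','s0');b=shot('side','d0');print(a.keys(),robot.nose_length,robot.observe())
cv2.imwrite('pics/both.png',cv2.resize(np.vstack([a['image'],b['image']]),None,fx=.78,fy=.78))
E
```

```text
dict_keys(['image', 'depth', 'fx', 'fy', 'cx', 'cy', 'world_to_cam']) 0.008 {'time': 0.1, 'qpos': array([ 1.19399801e+00,  3.42664891e-01,  1.52494562e+00, -1.48817508e-06,
        1.27540203e+00, -1.46013127e-01]), 'qvel': array([ 0.00080313, -0.00038522, -0.00196188,  0.00289057, -0.00085745,
        0.00082943]), 'joint_efforts': array([ 8.35547453e-04, -4.32009673e+01, -2.44692886e+01,  7.18921423e-02,
        5.26627118e-02, -4.82736334e-05]), 'tool_pos': array([0.11993957, 0.51074186, 0.23409989]), 'tool_rot': array([-3.14018767e+00, -2.05177647e-04,  2.91080775e+00]), 'contact_force': array([ 0.38329104, -0.38009005,  0.29001328]), 'torque': array([-0.02817279, -0.02837043, -0.00863058]), 'grip_force': 0.0, 'opening': 0.09149052493040719}
```

View pics/both.png

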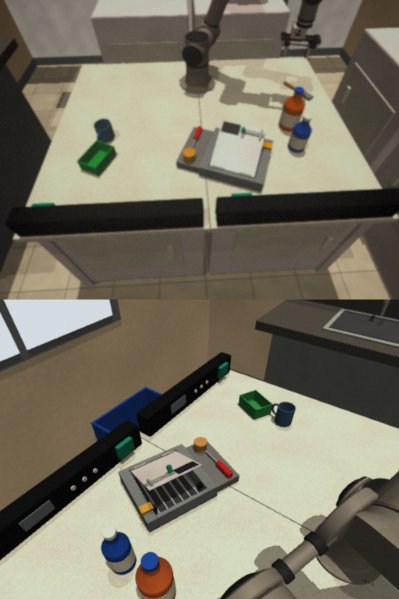

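The overview shows the hatch in the scene view at about (290,195) px, and in the side view at about (230,235) px, with its flap raised. I'll enlarge both.

```bash
python3 - <<'E'
from h import *
a=cv2.imread('pics/s0.png')[145:245,220:360];b=cv2.imread('pics/d0.png')[170:300,145:315]
a=cv2.resize(a,(560,400)[::1],interpolation=2);cv2.imwrite('pics/a1.png',cv2.resize(a,(784,560)))
cv2.imwrite('pics/b1.png',cv2.resize(b,(748,572),interpolation=2))
E
```

```text
(no output)
```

View pics/a1.png

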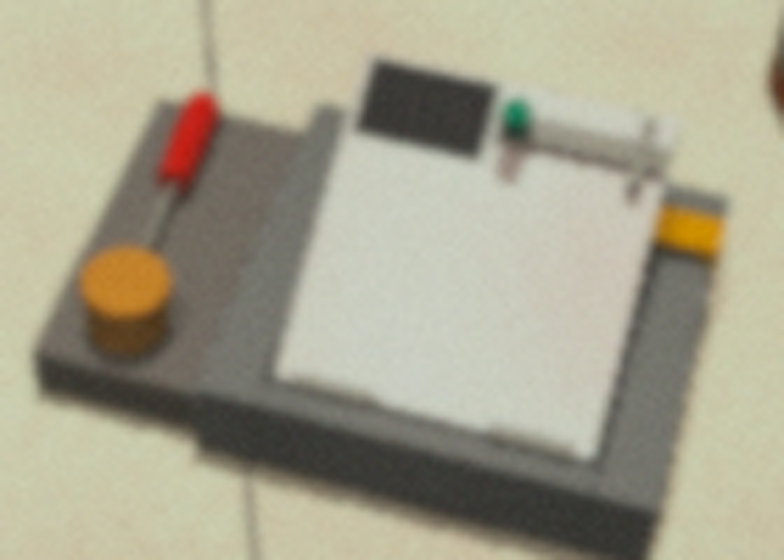

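View pics/b1.png

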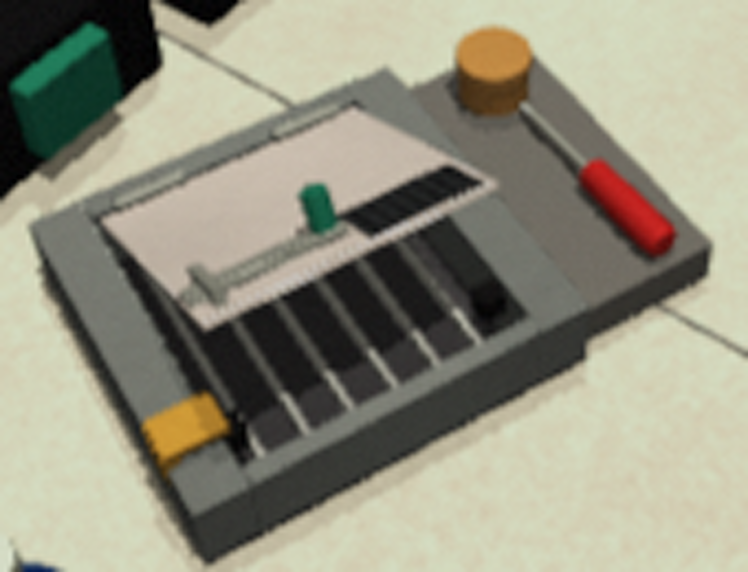

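The scene crop shows the rim corners at (318,105), (725,200), (660,500) and (195,395), and the strip corners at (375,62), (495,88), (477,157) and (357,128). In the side crop the rim corners are at (195,515), (35,228), (585,300) and (388,70), with the knob top at (315,190). Next I'll fit the pose to these.

```bash
cat > fit.py <<'E'
from h import *
from scipy.optimize import least_squares
S=np.load('pics/s0.npz');D=np.load('pics/d0.npz')
def fl(s,y,n,t): # s from hinge line, n above flap face (face 3 mm above axis)
    return [.105-s*np.cos(t)-(n+.003)*np.sin(t), y, .057+s*np.sin(t)+(n+.003)*np.cos(t)]
obs=[]
for u,v,x,y in [(318,105,-.13,-.14),(725,200,-.13,.14),(660,500,.13,.14),(195,395,.13,-.14)]: obs.append((S,220+u/5.6,145+v/5.6,lambda t,x=x,y=y:[x,y,.06]))
for u,v,x,y in [(195,515,-.13,.14),(35,228,.13,.14),(585,300,-.13,-.14),(388,70,.13,-.14)]: obs.append((D,145+u/4.4,170+v/4.4,lambda t,x=x,y=y:[x,y,.06]))
for u,v,s,y in [(375,62,.21,-.092),(495,88,.21,-.012),(477,157,.16,-.012),(357,128,.16,-.092)]: obs.append((S,220+u/5.6,145+v/5.6,lambda t,s=s,y=y:fl(s,y,0,t)))
obs.append((D,145+315/4.4,170+190/4.4,lambda t:fl(.185,0,.033,t)))
obs.append((S,220+517/5.6,145+105/5.6,lambda t:fl(.185,0,.033,t)))
def w(p,q):
    c,s=np.cos(p[2]),np.sin(p[2]);return np.array([p[0]+c*q[0]-s*q[1],p[1]+s*q[0]+c*q[1],q[2]])
def res(p):
    r=[]
    for C,u,v,f in obs:
        q=C['world_to_cam']@np.append(w(p,f(p[3])),1)
        r+=[C['fx']*q[0]/-q[2]+C['cx']-u, C['fy']*-q[1]/-q[2]+C['cy']-v]
    return r
r=least_squares(res,[.6,-.05,0,.5],loss='soft_l1');p=r.x
if __name__=='__main__':
    print('pose',p);print(np.round(np.array(res(p)).reshape(-1,2),1).tolist())
    for n,q in dict(press0=[-.08,-.05,.06],knob0=[-.08,0,.093],press=fl(.185,-.05,0,p[3]),knob=fl(.185,0,.033,p[3]),keeper=[-.08,.098,.075]).items():print(n,w(p,q).round(4))
    P=cloud(S);Q=P[(P[...,2]>.03)&(P[...,2]<.3)].reshape(-1,3)-np.array([p[0],p[1],0]);c,s=np.cos(p[2]),np.sin(p[2])
    x=c*Q[:,0]+s*Q[:,1];y=-s*Q[:,0]+c*Q[:,1]
    m=(x>-.05)&(x<.08)&(abs(y)<.08);print('flap',np.polyfit(x[m],Q[m,2],1))
    m=(abs(x)<.1)&(y>.118)&(y<.13)&(x>-.03);print('rim z',np.median(Q[m,2]))
E
python3 fit.py
```

```text
pose [ 0.6316728   0.14750203 -0.37416122  0.58288581]
[[-0.9, -0.5], [0.7, -0.9], [0.5, 2.5], [-0.4, -0.4], [-1.7, -1.0], [-3.5, -2.2], [-0.1, -0.6], [-1.9, -2.4], [-0.9, -2.7], [0.7, -2.4], [0.3, -0.6], [-1.3, -0.6], [4.1, 1.5], [0.6, -7.2]]
press0 [0.5389 0.1302 0.06  ]
knob0 [0.5572 0.1767 0.093 ]
press [0.5658 0.1196 0.1613]
knob [0.5672 0.1728 0.1889]
keeper [0.593 0.268 0.075]
flap [-0.5593217  0.1141741]
rim z 0.05922879331275899
```

```bash
sed -i 's/np.cos(t)-(n+.003)\*np.sin/np.cos(t)+(n+.003)*np.sin/' fit.py; python3 fit.py
```

```text
pose [ 0.62719584  0.14868764 -0.3738882   0.47269489]
[[-0.8, -1.3], [0.7, -1.8], [0.6, 1.3], [-0.1, -1.4], [-0.7, 0.3], [-2.7, -1.2], [1.0, 0.4], [-1.1, -1.7], [-0.4, -1.0], [0.7, -0.8], [0.4, 0.4], [-0.9, 0.5], [0.7, 0.0], [-1.5, 0.4]]
press0 [0.5345 0.1314 0.06  ]
knob0 [0.5527 0.1779 0.093 ]
press [0.5546 0.1235 0.1439]
knob [0.5869 0.1645 0.1733]
keeper [0.5885 0.2691 0.075 ]
flap [-0.5631334   0.11681386]
rim z 0.05914205539068207
```

```bash
python3 - <<'E'
from fit import *
for C,n in((S,'S'),(D,'D')):
    P=cloud(C);b,g,r=[C['image'][...,i].astype(int) for i in range(3)]
    ok=(P[...,2]>.03)&(P[...,2]<.3)&(P[...,0]>.05)&(P[...,0]<1.1)&(abs(P[...,1])<.7)
    for nm,m in (('orange',(r>b+70)&(r>1.4*g)),('blue',(b>r+25)&(b>g+5))):
        Q=P[ok&m&(P[...,1]>.25)]; 
        if len(Q):print(n,nm,len(Q),np.percentile(Q,[2,50,98],axis=0).round(3).tolist())
c,s=np.cos(p[2]),np.sin(p[2]);t0=np.array([.11994,.51074,.2341])
def tool(q):
    d=np.array(q)-t0;R=np.array([[-c,-s],[-s,c]]);return (100*R@d[:2]).round(2),round(-100*d[2],2)
for n,q in dict(above=[*w(p,fl(.185,-.05,0,.49))]).items(): print(n,q,'tool cm',tool(q))
E
```

```text
S orange 502 [[0.39, 0.277, 0.069], [0.434, 0.433, 0.152], [0.609, 0.477, 0.197]]
S blue 467 [[0.395, 0.411, 0.102], [0.573, 0.438, 0.139], [0.596, 0.469, 0.23]]
D orange 1603 [[0.358, 0.41, 0.12], [0.384, 0.466, 0.158], [0.438, 0.495, 0.198]]
D blue 1485 [[0.386, 0.418, 0.102], [0.526, 0.455, 0.146], [0.571, 0.486, 0.231]]
above [np.float64(0.5560396825174282), np.float64(0.12289462935375807), np.float64(0.1467127878874946)] tool cm (array([-54.76, -20.18]), np.float64(8.74))
```

Request:
carry_out --pt "0 0 -1 0 0 0.0715 0" --pt "0 0 -1 0 0 0.0715 0" --pt "0 -3 -1 0 0 0 0" --pt "0 -3 0 0 0 0 0" --pt "-1.5 -3 0 0 0 0 0" --pt "-3.3 -1.5 0 0 0 0 0" --pt "-3.5 -1 0 0 0 0 0" --pt "-3.5 -1 0 0 0 0 0" --force 20

```text
time: 0.77
tool_pos: [0.1844, 0.3502, 0.2648]
tool_rot: [3.141, 0.0, 2.77]
contact_force: [1.1, 0.3, 0.2]
opening: 0.0428
grip_force: 0.0
```

Request:
carry_out --pt "-3.5 -1 0 0 0 0 0" --pt "-3.5 -1 0 0 0 0 0" --pt "-3.5 -1 0 0 0 0 0" --pt "-3.5 -1 0 0 0 0 0" --pt "-3.5 -1 0 0 0 0 0" --pt "-3.5 0 0 0 0 0 0" --pt "-3.5 0 0 0 0 0 0" --pt "0 0 0 0 0 0 0"

```text
time: 1.43
tool_pos: [0.3988, 0.2133, 0.2642]
tool_rot: [-3.141, 0.002, 2.764]
contact_force: [0.3, -0.5, -0.2]
opening: 0.0004
grip_force: 0.0
```

Request:
carry_out --pt "-3 -0.3 0 0 0 0 0" --pt "-3 -0.3 0 0 0 0 0" --pt "-3 -0.3 0 0 0 0 0" --pt "-3 -0.3 1 0 0 0 0" --pt "-3 -0.3 1 0 0 0 0" --pt "-2.9 -0.2 1.4 0 0 0 0" --pt "0 0 1 0 0 0 0" --pt "0 0 0.5 0 0 0 0"

```text
time: 2.1
tool_pos: [0.5541, 0.1338, 0.2131]
tool_rot: [-3.14, -0.004, 2.766]
contact_force: [-0.9, 0.7, -0.6]
opening: 0.0005
grip_force: 0.0
```

```bash
cat > st.py <<'E'
from fit import *
o=robot.observe();d=o['tool_pos']-np.array([p[0],p[1],0]);c,s=np.cos(p[2]),np.sin(p[2])
print('hatch xyz tip mm',(1e3*np.array([c*d[0]+s*d[1],-s*d[0]+c*d[1],d[2]-.008])).round(1),'F',o['contact_force'].round(1),o['time'])
E
python3 st.py; python3 - <<'E'
from h import *
c=shot('wrist','w1');e=shot('side','d1')
cv2.imwrite('pics/m1.png',np.hstack([cv2.resize(c['image'],(400,300)),cv2.resize(e['image'][120:300,110:350],(400,300),interpolation=2)]))
E
```

```text
hatch xyz tip mm [-62.7 -40.5 205.1] F [-0.9  0.7 -0.6] 2.1
```

View pics/m1.png

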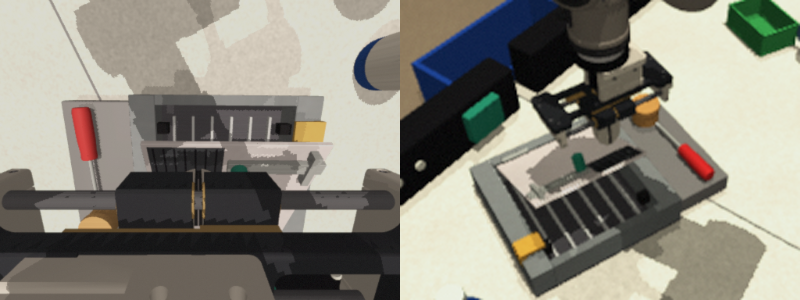

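The wrist view (left) shows the closed fingers centred at x≈198, over the strip (145–225,150), with the teal knob at (238,169). The side view (right) shows the tips above the dark strip, to the −y side of the knob. Before pressing I'll check the geometry with wrist depth.

```bash
python3 - <<'E'
from fit import *
W=np.load('pics/w1.npz');P=cloud(W);im=W['image'].astype(int);b,g,r=im[...,0],im[...,1],im[...,2]
m=(g>r+25)&(g>70)&(P[...,2]>.05)&(P[...,2]<.25);c,s=np.cos(p[2]),np.sin(p[2])
def H(Q):
    d=Q-np.array([p[0],p[1],0]);return 1e3*np.stack([c*d[...,0]+s*d[...,1],-s*d[...,0]+c*d[...,1],d[...,2]],-1)
h=H(P)
print('knob',m.sum(),np.percentile(h[m],[5,50,95],axis=0).round(1).tolist(),'expected top',np.array(fl(.185,0,.033,.49))*1e3)
m=(h[...,2]>165)&(h[...,2]<240)&(W['depth']>0);m[:200]=0
vv,uu=np.where(m);
q=h[m];print('finger',len(q),np.percentile(q,[2,50,98],axis=0).round(1).tolist())
q=h[225:285,150:358];print('block',np.percentile(q.reshape(-1,3),[2,50,98],axis=0).round(1).tolist())
m=(r>b+60)&(g>b+30)&(P[...,2]>.04)&(P[...,2]<.1);m&=h[...,1]>60;print('keeper',np.percentile(h[m],[5,50,95],axis=0).round(1).tolist())
print('flapedge/strip',h[200,200].round(1),h[185,300].round(1))
E
```

```text
knob 112 [[-60.6, -3.7, 158.4], [-58.4, 1.4, 161.4], [-56.8, 7.6, 165.0]] expected top [-41.28904687   0.         175.82977222]
finger 463 [[-74.4, -47.2, 165.2], [-72.6, -40.4, 215.9], [-57.0, 81.3, 238.8]]
block [[-99.5, -70.5, 222.2], [-94.7, -41.0, 293.9], [-58.5, -11.7, 295.5]]
keeper [[-93.9, 96.1, 71.1], [-80.7, 116.1, 72.6], [-67.1, 135.3, 73.7]]
flapedge/strip [-67.9 -86.1 151.1] [-83.1  -4.8 160.3]
```

Request:
carry_out --pt "0 0 1 0 0 0 0" --pt "0 0 1 0 0 0 0" --pt "0 0 1 0 0 0 0" --pt "0 0 0.8 0 0 0 0" --pt "0 0 0.5 0 0 0 0" --pt "0 0 0.4 0 0 0 0" --pt "0 0 0.4 0 0 0 0" --pt "0 0 0.4 0 0 0 0"

```text
time: 2.87
tool_pos: [0.5548, 0.1345, 0.1607]
tool_rot: [3.141, 0.001, 2.768]
contact_force: [-0.1, 0.3, 1.9]
opening: 0.0005
grip_force: 0.7
```

```bash
python3 st.py
```

```text
hatch xyz tip mm [-62.2 -39.7 152.7] F [-0.1  0.3  1.9] 2.8667
```

Request:
carry_out --pt "0.1 0 0.4 0 0 0 0" --pt "0.1 0 0.4 0 0 0 0" --pt "0.1 0 0.4 0 0 0 0" --pt "0.1 0 0.4 0 0 0 0" --pt "0.1 0 0.4 0 0 0 0" --pt "0.1 0 0.4 0 0 0 0" --pt "0.1 0 0.4 0 0 0 0" --pt "0.1 0 0.4 0 0 0 0"

```text
time: 3.53
tool_pos: [0.547, 0.1375, 0.1285]
tool_rot: [3.141, 0.0, 2.768]
contact_force: [-0.9, 1.2, 5.2]
opening: 0.0005
grip_force: 2.0
```

Request:
carry_out --pt "0.1 0 0.4 0 0 0 0" --pt "0.1 0 0.4 0 0 0 0" --pt "0.1 0 0.4 0 0 0 0" --pt "0.1 0 0.4 0 0 0 0" --pt "0.1 0 0.4 0 0 0 0" --pt "0.1 0 0.4 0 0 0 0" --pt "0.1 0 0.4 0 0 0 0" --pt "0.1 0 0.4 0 0 0 0"

```text
time: 4.2
tool_pos: [0.5398, 0.1404, 0.0967]
tool_rot: [3.141, 0.001, 2.768]
contact_force: [-1.0, -0.0, 7.3]
opening: 0.0006
grip_force: 3.3
```

```bash
python3 st.py
```

```text
hatch xyz tip mm [-78.3 -39.6  88.7] F [-1.  -0.   7.3] 4.2
```

Tip at 88.7 mm. Next come slower steps, then a search for the stops by feel.

Request:
carry_out --pt "0.05 0 0.3 0 0 0 0" --pt "0.05 0 0.3 0 0 0 0" --pt "0.05 0 0.3 0 0 0 0" --pt "0.05 0 0.3 0 0 0 0" --pt "0 0 0.3 0 0 0 0" --pt "0 0 0.2 0 0 0 0" --pt "0 0 0.2 0 0 0 0" --pt "0 0 0.1 0 0 0 0"

```text
time: 4.87
tool_pos: [0.5378, 0.1412, 0.0768]
tool_rot: [3.141, 0.0, 2.768]
contact_force: [-1.6, 1.5, 8.7]
opening: 0.0006
grip_force: 4.1
```

Request:
carry_out --pt "0 0 0.05 0 0 0 0" --pt "0 0 0.05 0 0 0 0" --pt "0 0 0.05 0 0 0 0" --pt "0 0 0.05 0 0 0 0" --pt "0 0 0.05 0 0 0 0" --pt "0 0 0.05 0 0 0 0" --pt "0 0 0 0 0 0 0" --pt "0 0 0 0 0 0 0"

```text
time: 5.53
tool_pos: [0.5376, 0.1413, 0.0739]
tool_rot: [3.141, -0.0, 2.768]
contact_force: [-2.6, 1.0, 8.1]
opening: -0.0002
grip_force: 3.8
```

```bash
python3 st.py
```

```text
hatch xyz tip mm [-80.7 -39.6  65.9] F [-2.6  1.   8.1] 5.5333
```

Request:
carry_out --pt "0 0 0.05 0 0 0 0" --pt "0 0 0.05 0 0 0 0" --pt "0 0 0.05 0 0 0 0" --pt "0 0 0.05 0 0 0 0" --pt "0 0 0.05 0 0 0 0" --pt "0 0 0.05 0 0 0 0" --pt "0 0 0 0 0 0 0" --pt "0 0 0 0 0 0 0"

```text
time: 6.2
tool_pos: [0.5374, 0.1413, 0.0709]
tool_rot: [3.141, -0.0, 2.768]
contact_force: [-2.1, 0.8, 7.3]
opening: 0.0003
grip_force: 4.0
```

Request:
carry_out --pt "0 0 0.05 0 0 0 0" --pt "0 0 0.05 0 0 0 0" --pt "0 0 0.05 0 0 0 0" --pt "0 0 0.05 0 0 0 0" --pt "0 0 0 0 0 0 0" --pt "0 0 0 0 0 0 0" --pt "0 0 0 0 0 0 0" --pt "0 0 0 0 0 0 0"

```text
time: 6.87
tool_pos: [0.5374, 0.1413, 0.0689]
tool_rot: [3.141, -0.001, 2.768]
contact_force: [-3.1, 1.6, 7.1]
opening: 0.0004
grip_force: 4.1
```

Request:
carry_out --pt "0 0 0.05 0 0 0 0" --pt "0 0 0.05 0 0 0 0" --pt "0 0 0 0 0 0 0" --pt "0 0 0 0 0 0 0" --pt "0 0 0 0 0 0 0" --pt "0 0 0 0 0 0 0" --pt "0 0 0 0 0 0 0" --pt "0 0 0 0 0 0 0"

```text
time: 7.53
tool_pos: [0.5374, 0.1413, 0.068]
tool_rot: [3.141, -0.0, 2.768]
contact_force: [-3.8, 2.2, 8.7]
opening: 0.0004
grip_force: 4.2
```

Request:
carry_out --pt "0 0 0.05 0 0 0 0" --pt "0 0 0.05 0 0 0 0" --pt "0 0 0 0 0 0 0" --pt "0 0 0 0 0 0 0" --pt "0 0 0 0 0 0 0" --pt "0 0 0 0 0 0 0" --pt "0 0 0 0 0 0 0" --pt "0 0 0 0 0 0 0"

```text
time: 8.2
tool_pos: [0.5374, 0.1413, 0.067]
tool_rot: [3.141, -0.0, 2.768]
contact_force: [-4.0, 0.9, 9.1]
opening: 0.0004
grip_force: 4.4
```

Request:
carry_out --pt "0 0 0.05 0 0 0 0" --pt "0 0 0.05 0 0 0 0" --pt "0 0 0 0 0 0 0" --pt "0 0 0 0 0 0 0" --pt "0 0 0 0 0 0 0" --pt "0 0 0 0 0 0 0" --pt "0 0 0 0 0 0 0" --pt "0 0 0 0 0 0 0"

```text
time: 8.87
tool_pos: [0.5374, 0.1414, 0.066]
tool_rot: [3.141, -0.0, 2.768]
contact_force: [-3.3, 1.4, 9.8]
opening: 0.0004
grip_force: 4.7
```

Request:
carry_out --pt "0 0 0.05 0 0 0 0" --pt "0 0 0.05 0 0 0 0" --pt "0 0 0 0 0 0 0" --pt "0 0 0 0 0 0 0" --pt "0 0 0 0 0 0 0" --pt "0 0 0 0 0 0 0" --pt "0 0 0 0 0 0 0" --pt "0 0 0 0 0 0 0"

```text
time: 9.53
tool_pos: [0.5374, 0.1413, 0.0659]
tool_rot: [3.141, 0.0, 2.768]
contact_force: [-7.3, 1.3, 15.8]
opening: 0.0004
grip_force: 8.3
```

Request:
carry_out --pt "0 0.15 0 0 0 0 0" --pt "0 0.15 0 0 0 0 0" --pt "0 0.15 0 0 0 0 0" --pt "0 0.15 0 0 0 0 0" --pt "0 0.15 0 0 0 0 0" --pt "0 0.15 0 0 0 0 0" --pt "0 0.15 0 0 0 0 0" --pt "0 0 0 0 0 0 0"

```text
time: 10.2
tool_pos: [0.5417, 0.1492, 0.0659]
tool_rot: [-3.139, 0.001, 2.768]
contact_force: [-5.7, -8.3, 16.7]
opening: 0.0001
grip_force: 8.2
```

```bash
python3 st.py
```

```text
hatch xyz tip mm [-79.8 -30.8  57.9] F [-5.7 -8.3 16.7] 10.2
```

Request:
carry_out --pt "0 0.1 0 0 0 0 0" --pt "0 0.1 0 0 0 0 0" --pt "0 0.1 0 0 0 0 0" --pt "0 0.1 0 0 0 0 0" --pt "0 0.1 0 0 0 0 0" --pt "0 0.1 0 0 0 0 0" --pt "0 0.1 0 0 0 0 0" --pt "0 0.1 0 0 0 0 0"

```text
time: 10.87
tool_pos: [0.5445, 0.1559, 0.066]
tool_rot: [-3.138, 0.001, 2.768]
contact_force: [-6.1, -11.7, 17.4]
opening: 0.0003
grip_force: 9.5
```

Request:
carry_out --pt "0 0.1 0 0 0 0 0" --pt "0 0.1 0 0 0 0 0" --pt "0 0.1 0 0 0 0 0" --pt "0 0.1 0 0 0 0 0" --pt "0 0.1 0 0 0 0 0" --pt "0 0.1 0 0 0 0 0" --pt "0 0.1 0 0 0 0 0" --pt "0 0.1 0 0 0 0 0"

```text
time: 11.53
tool_pos: [0.5475, 0.1632, 0.066]
tool_rot: [-3.138, 0.001, 2.768]
contact_force: [-5.0, -11.1, 16.5]
opening: 0.0004
grip_force: 9.4
```

```bash
python3 st.py; python3 - <<'E'
from h import *
c=shot('wrist','w2');e=shot('side','d2')
cv2.imwrite('pics/m2.png',np.hstack([cv2.resize(c['image'],(400,300)),cv2.resize(e['image'][170:290,140:300],(400,300),interpolation=2)]))
E
```

```text
hatch xyz tip mm [-79.5 -15.6  58. ] F [ -5.  -11.1  16.5] 11.5333
```

View pics/m2.png

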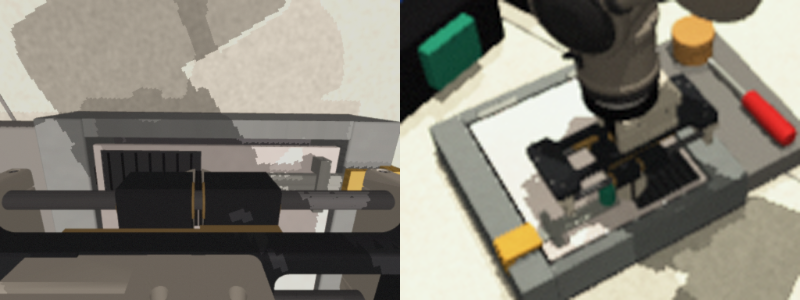

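The wrist view shows the flap level in its frame and the knob hidden behind the fingers. The side view shows the teal knob right at the fingertips (607,190), with the bar heading for the yellow keeper (517,243).

Request:
carry_out --pt "0 0.1 0 0 0 0 0" --pt "0 0.1 0 0 0 0 0" --pt "0 0.1 0 0 0 0 0" --pt "0 0.1 0 0 0 0 0" --pt "0 0.1 0 0 0 0 0" --pt "0 0.1 0 0 0 0 0" --pt "0 0.1 0 0 0 0 0" --pt "0 0.1 0 0 0 0 0"

```text
time: 12.3
tool_pos: [0.5504, 0.1707, 0.0659]
tool_rot: [-3.138, 0.002, 2.768]
contact_force: [-4.9, -11.8, 16.4]
opening: 0.0002
grip_force: 9.3
```

Request:
carry_out --pt "0 0.1 0 0 0 0 0" --pt "0 0.1 0 0 0 0 0" --pt "0 0.1 0 0 0 0 0" --pt "0 0.1 0 0 0 0 0" --pt "0 0.1 0 0 0 0 0" --pt "0 0 0 0 0 0 0" --pt "0 0 0 0 0 0 0" --pt "0 0 0 0 0 0 0"

```text
time: 12.97
tool_pos: [0.5524, 0.1755, 0.066]
tool_rot: [-3.139, 0.002, 2.768]
contact_force: [-4.6, -9.6, 16.0]
opening: 0.0002
grip_force: 8.9
```

```bash
python3 st.py
```

```text
hatch xyz tip mm [-79.4  -2.4  58. ] F [-4.6 -9.6 16. ] 12.9667
```

Request:
carry_out --pt "0 0.05 0 0 0 0 0" --pt "0 0.05 0 0 0 0 0" --pt "0 0.05 0 0 0 0 0" --pt "0 0.05 0 0 0 0 0" --pt "0 0.05 0 0 0 0 0" --pt "0 0.05 0 0 0 0 0" --pt "0 0.05 0 0 0 0 0" --pt "0 0.05 0 0 0 0 0"

```text
time: 13.63
tool_pos: [0.5538, 0.179, 0.066]
tool_rot: [-3.138, 0.002, 2.768]
contact_force: [-5.1, -11.5, 16.8]
opening: 0.0003
grip_force: 9.1
```

Request:
carry_out --pt "0 0.05 0 0 0 0 0" --pt "0 0.05 0 0 0 0 0" --pt "0 0.05 0 0 0 0 0" --pt "0 0.05 0 0 0 0 0" --pt "0 0 0 0 0 0 0" --pt "0 0 0 0 0 0 0" --pt "0 0 0 0 0 0 0" --pt "0 0 0 0 0 0 0"

```text
time: 14.3
tool_pos: [0.5546, 0.1809, 0.066]
tool_rot: [-3.138, 0.002, 2.768]
contact_force: [-4.6, -11.3, 15.7]
opening: 0.0006
grip_force: 9.4
```

```bash
python3 st.py
```

```text
hatch xyz tip mm [-79.4   3.5  58. ] F [ -4.6 -11.3  15.7] 14.3
```

Request:
carry_out --pt "0 0.05 0 0 0 0 0" --pt "0 0.05 0 0 0 0 0" --pt "0 0.05 0 0 0 0 0" --pt "0 0.05 0 0 0 0 0" --pt "0 0 0 0 0 0 0" --pt "0 0 0 0 0 0 0" --pt "0 0 0 0 0 0 0" --pt "0 0 0 0 0 0 0"

```text
time: 14.97
tool_pos: [0.5547, 0.1813, 0.0659]
tool_rot: [-3.136, 0.001, 2.768]
contact_force: [-7.1, -18.2, 18.9]
opening: 0.0006
grip_force: 13.3
```

```bash
python3 st.py; python3 - <<'E'
from fit import *
e=shot('side','d3');c=shot('scene','s3')
cv2.imwrite('pics/m3.png',np.hstack([cv2.resize(e['image'][185:285,150:270],(480,400),interpolation=2),cv2.resize(c['image'][140:220,280:360],(320,320),interpolation=2)[:, :] if 0 else cv2.resize(c['image'][140:240,285:365],(320,400),interpolation=2)]))
m=(e['image'][...,1].astype(int)>e['image'][...,2]+25);P=cloud(e);d=P-np.array([p[0],p[1],0]);cc,s=np.cos(p[2]),np.sin(p[2])
h=1e3*np.stack([cc*d[...,0]+s*d[...,1],-s*d[...,0]+cc*d[...,1],d[...,2]],-1)
m&=(abs(h[...,0]+80)<40)&(abs(h[...,1])<70)&(h[...,2]>65)&(h[...,2]<110)
print('knob',m.sum(),np.percentile(h[m],[5,50,95],axis=0).round(1).tolist())
E
```

```text
hatch xyz tip mm [-79.4   3.8  57.9] F [ -7.1 -18.2  18.9] 14.9667
knob 40 [[-89.5, 26.8, 70.9], [-86.4, 34.6, 84.8], [-81.7, 40.8, 91.2]]
```

View pics/m3.png

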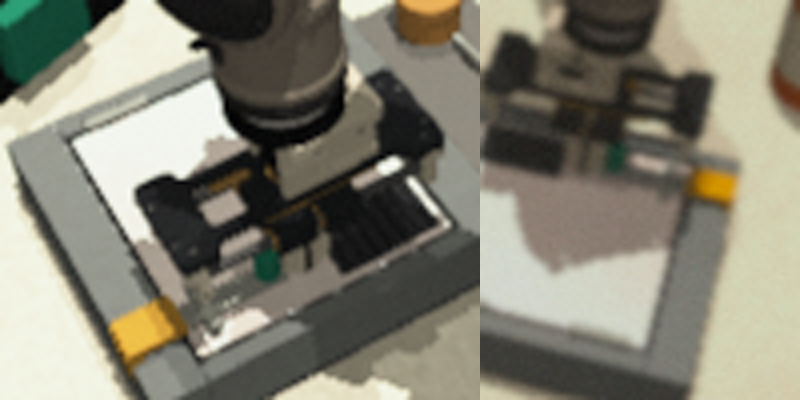

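The end stop is felt at tip y = 3.8 mm (4.0 expected), and the images put the knob at y≈33 mm with the bar under the keeper. Now I'll back off and lift slowly.

Request:
carry_out --pt "0 -0.1 0 0 0 0 0" --pt "0 -0.1 0 0 0 0 0" --pt "0 -0.1 0 0 0 0 0" --pt "0 -0.1 0 0 0 0 0" --pt "0 -0.1 -0.05 0 0 0 0" --pt "0 0 -0.05 0 0 0 0" --pt "0 0 -0.1 0 0 0 0" --pt "0 0 -0.1 0 0 0 0"

```text
time: 15.73
tool_pos: [0.5545, 0.1808, 0.0683]
tool_rot: [3.14, 0.003, 2.768]
contact_force: [0.4, -0.7, 0.7]
opening: 0.0009
grip_force: 0.4
```

Request:
carry_out --pt "0 0 -0.1 0 0 0 0" --pt "0 0 -0.2 0 0 0 0" --pt "0 0 -0.5 0 0 0 0" --pt "0 0 -1 0 0 0 0" --pt "0 0 -2 0 0 0 0" --pt "0 0 -3 0 0 0 0" --pt "0 0 -3 0 0 0 0" --pt "0 0 -2 0 0 0 0"

```text
time: 16.4
tool_pos: [0.554, 0.1807, 0.1893]
tool_rot: [3.14, 0.003, 2.768]
contact_force: [0.8, -0.1, 0.4]
opening: 0.0005
grip_force: 0.0
```

Request:
carry_out --pt "3 0 -1 0 0 0 0" --pt "3 0 0 0 0 0 0" --pt "3 0 0 0 0 0 0" --pt "3 0 0 0 0 0 0" --pt "2 0 0 0 0 0 0" --pt "0 0 0 0 0 0 0" --pt "0 0 0 0 0 0 0" --pt "0 0 0 0 0 0 0"

```text
time: 17.07
tool_pos: [0.4238, 0.2317, 0.1964]
tool_rot: [3.141, 0.001, 2.768]
contact_force: [-0.5, -0.3, 0.2]
opening: 0.0003
grip_force: 0.0
```

```bash
python3 - <<'E'
from fit import *
e=shot('side','d4');c=shot('scene','s4')
cv2.imwrite('pics/m4.png',np.hstack([cv2.resize(e['image'][170:300,145:275],(400,400),interpolation=2),cv2.resize(c['image'][140:240,265:365],(400,400),interpolation=2)]))
cc,s=np.cos(p[2]),np.sin(p[2])
for e in (e,c):
    im=e['image'].astype(int);m=(im[...,1]>im[...,2]+25);P=cloud(e);d=P-np.array([p[0],p[1],0])
    h=1e3*np.stack([cc*d[...,0]+s*d[...,1],-s*d[...,0]+cc*d[...,1],d[...,2]],-1)
    m&=(abs(h[...,0]+80)<40)&(abs(h[...,1])<70)&(h[...,2]>65)&(h[...,2]<110)
    print('knob',m.sum(),np.percentile(h[m],[5,50,95],axis=0).round(1).tolist())
    f=(abs(h[...,0])<60)&(abs(h[...,1])<80)&(h[...,2]<150);print('flap z slope',np.polyfit(h[f][:,0],h[f][:,2],1))
print(robot.observe()['contact_force'])
E
```

```text
Traceback (most recent call last):
IndexError: index -1 is out of bounds for axis 0 with size 0
```

View pics/m4.png

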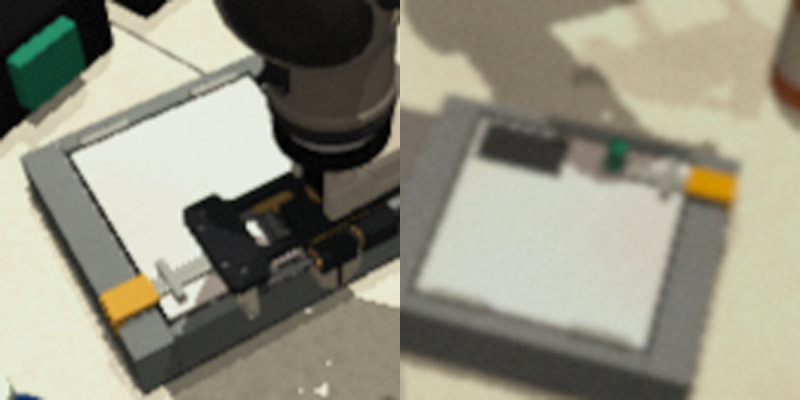

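The scene view shows the flap flat, the knob at (617,152), and the bar reaching into the yellow keeper at (710,183). One numeric check of bolt travel before I hand in.

```bash
python3 - <<'E'
from fit import *
cc,s=np.cos(p[2]),np.sin(p[2]);e=np.load('pics/s4.npz')
im=e['image'].astype(int);P=cloud(e);d=P-np.array([p[0],p[1],0])
h=1e3*np.stack([cc*d[...,0]+s*d[...,1],-s*d[...,0]+cc*d[...,1],d[...,2]],-1)
m=(im[...,1]>im[...,2]+25)&(abs(h[...,0]+80)<40)&(abs(h[...,1])<70)&(h[...,2]>62)&(h[...,2]<110)
print('knob',m.sum(),h[m].mean(0).round(1),np.argwhere(m).mean(0))
for y in (.026,.032):
    q=e['world_to_cam']@np.append(w(p,[-.08,y,.08]),1);print(y,e['fx']*q[0]/-q[2]+e['cx'],e['cy']+e['fy']*q[1]/q[2])
f=(abs(h[...,0])<60)&(abs(h[...,1])<80)&(h[...,2]<150);print('flap',np.polyfit(h[f][:,0],h[f][:,2],1))
E
```

```text
knob 19 [-76.2  32.2  88.7] [177.10526316 319.        ]
0.026 317.1786411397934 177.66164410649964
0.032 318.8384198127419 178.036329881217
flap [1.83311450e-03 5.88715872e+01]
```

Travel is about 32 mm and the flap is level.

```bash
python3 -c "
from cell import robot
print(robot.hand_in())"
```

```text
the job is handed in; nothing more can be done
None
```

The hatch is shut and the job is handed in: the flap lies level on its stops, the bolt is fully home under the keeper (about 32 mm travel), and the highest downward force I read was about 19 N.

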